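Find the full gas cartridge by its weight and lock it into the table stove

TASK

Of the three identical gas cartridges on the worktop one is full and two are spent: find the full one by its weight and lay it in the stove's cartridge bay with the valve toward the front of the stove, then let go of it and push the red locking tab down to its stop, so that the cartridge is pressed home on the regulator. The spent ones stay lying, or are set back down, on the worktop; do not drop a cartridge and leave the other things standing where they are.

Things in the scene. Friction and masses are not known exactly. Their poses are not given: they have to be found in the camera images.
- cartridge_a: one of three gas cartridges that look the same: opaque, 66 mm across, 182 mm long, cream can with orange and dark blue bands, grey shoulder and white valve stem at one end; starts lying on the worktop. Origin: underside of the can as it first lies; x runs along the can from valve to flat base, z up. The full one weighs 320 to 390 g, the two spent ones 110 to 150 g
- cartridge_b: one of three gas cartridges that look the same: opaque, 66 mm across, 182 mm long, cream can with orange and dark blue bands, grey shoulder and white valve stem at one end; starts lying on the worktop. Origin: underside of the can as it first lies; x runs along the can from valve to flat base, z up. The full one weighs 320 to 390 g, the two spent ones 110 to 150 g
- cartridge_c: one of three gas cartridges that look the same: opaque, 66 mm across, 182 mm long, cream can with orange and dark blue bands, grey shoulder and white valve stem at one end; starts lying on the worktop. Origin: underside of the can as it first lies; x runs along the can from valve to flat base, z up. The full one weighs 320 to 390 g, the two spent ones 110 to 150 g
- cartridge_a_mid (a point): point on the axis of cartridge_a, 33 mm above its origin, axes as its body's. From here the straight can wall runs from x = -60 mm (valve side) to +90 mm (flat base), collar face (38 mm across) at x = -80, stem tip at -92; balance point near x = +12; grip it across the can here
- cartridge_b_mid (a point): point on the axis of cartridge_b, 33 mm above its origin, axes as its body's. From here the straight can wall runs from x = -60 mm (valve side) to +90 mm (flat base), collar face (38 mm across) at x = -80, stem tip at -92; balance point near x = +12; grip it across the can here
- cartridge_c_mid (a point): point on the axis of cartridge_c, 33 mm above its origin, axes as its body's. From here the straight can wall runs from x = -60 mm (valve side) to +90 mm (flat base), collar face (38 mm across) at x = -80, stem tip at -92; balance point near x = +12; grip it across the can here
- stove: dark green table-top gas stove, 316 mm wide (y), 270 mm deep (x), 80 mm high, burner and pan supports on its left to 96 mm; stands firm. Origin: centre of its underside; x points from its front (black knob, red locking tab, toward the robot) to its back, y to its left, z up. On its right is the cartridge bay, an open trough 124 mm wide, centred at y = -85 mm
- bay (a point): middle of the bay's axis, at stove x = 0, y = -85, z = 50 mm, axes as the stove's: two V saddles hold a cartridge's axis here. Trough floor 37 mm below, walls up to 24 mm above, fingers fit both sides. With the tab up, a cartridge drops in, valve to the front, with its mid point within 6 mm before or behind this point (aim: at it)
- yoke (a point): on the bay's axis, face of the brass U-shaped regulator yoke at the bay's front end, 86 mm in front of the bay point, open at the top for the valve stem; the cartridge's collar seats against it, its mid point then 6 mm in front of the bay point. Yoke top 6 mm above the axis. Axes as the stove's
- pusher_face (a point): middle of the face of the pusher plate at the bay's back end, 96 mm behind the bay point while the tab is up; pushing the tab down drives it 11.5 mm forward against the cartridge's base. Axes as the stove's
- lock_tab (a joint): locking tab of the stove, m: 0 = up (open), 0.022 = fully down (locked). It slides straight down against about 4 N of friction plus up to a few N for the cartridge it pushes, stays where it is left, and has a hard stop at the bottom
- tab_top (a point): middle of the top face of the red locking tab on the stove's front, in line with the bay: 36 mm wide (y), reaching 38 mm out of the front panel, 9 mm thick; the point lies 22 mm in front of the panel, 65 mm above the worktop while up, 43 mm when down; axes as the stove's
- mug: bystander: striped mug, 87 x 125 x 103 mm, origin centre of its underside
- pepper: bystander: wooden pepper mill, 58 mm across, 170 mm high, origin centre of its underside
- timer: bystander: white and red kitchen timer, 65 mm across, 60 mm high, origin centre of its underside
- jam: bystander: jam jar, 69 mm across, 99 mm high, origin centre of its underside
Things that resemble listed ones, but are neither listed nor needed, are in the scene too. What is shaped like the cartridge_b but yellow is not meant.

How it is judged:
By the outcome, as a careful person would: the job done as asked, in the order asked, and still so for the second after the job is handed in, with the robot touching nothing.
It also fails if it takes over 72 s, if anything falls off the work surface, if the arm or the gripper's body presses on something with over 40 N, if the wrist force passes 120 N, or if a joint passes its speed limit or range.

ROBOT

A 7-joint arm with a two-finger parallel gripper is mounted at the origin on a cart in front of the work surface, level with it; the furniture and walls round the work are solid. World frame = base frame: x ahead of the robot, y to its left, z up, the work surface at z = 0. Lengths are in mm, angles in rad, forces in N, time in s.
With the tool pointing down it reaches from about 400 to 925 mm from the base axis. Payload 4.1 kg.
Tool frame: the origin (TCP) lies midway between the tips of the shut fingers; the grasp point (between the pads) lies 19 mm behind it; z points along the fingers, y is the line along which they close (so a half turn about z gives the same grasp; the last joint's range is limited). The gripper opens to 85 mm and grips with 20 to 120 N. Pads are 22 mm wide; open, the fingers measure 114 mm over their backs; the gripper's body (76 mm by 85 mm) begins 54 mm behind the grasp point. The pads swing forward as they close: fully open they stand 13 mm farther back than shut.
Start: joints at [-1.415, 0.398, 0.045, 1.537, -0.019, 1.207, -0.051], TCP at [163.81, 629.055, 231.347] pointing down, gripper open.
Joint ranges: [-2.82, 2.82], [-0.49, 2.23], [-1.37, 1.46], [0, 2.46], [-1.36, 4.5], [0.23, 2], [-2.94, 2.94]. Speed limits (rad/s): [2.57, 2.57, 3.14, 3.14, 3.14, 3.14, 3.14].

INTERFACE

Orientations are given as [roll, pitch, yaw] about the fixed x, y, z axes, in that order (R = Rz(yaw) Ry(pitch) Rx(roll)).
In Python, from rig import monitor, vision, ctrl, nets gives the robot as it stands.
- The arm moves only by the tool arm_command, never from a script. Its argument "increments" is a list of rows, each an object with "slide": the shift along the world's x, y, z in mm, a list of three; "spin": the turn about the world's z in rad. A call has 1 to 10 rows; each row is the pose to reach, as a shift and turn from the pose commanded when the call began; what a row does not reach only later rows make up. A row lasts 1/12 s, in which the tool goes at most 41.7 mm and 7.16 degrees, less where a joint would pass 70% of its speed; a pose out of reach is approached as far as the arm can. A call with a gripper value outside its range is refused whole. "jaw" is the closure, from 0 (fully open) to 1 (shut), set as the call begins (left out, the last holds). The fingers move at their own pace and stop on an object; the grip force is fixed at half the most. Time passes only in rows, so rows that repeat a pose let the fingers close. It gives the time, the measured TCP pose, the force, the opening and the grip force at its end, in the units of the state.
- monitor.sense(): the state, without advancing time (a new reading comes with each control period).
- vision.read_camera(name): name is "side" or "top"; returns a dict with "image" (400x640x3 uint8, blue, green, red), "intrinsics" (3x3 intrinsics, pixels), "R" (3x3) and "t" (3): a world point X has camera coordinates R X + t. Camera axes: x right, y down, z forward; pixel columns grow to the right and rows downward; lengths in mm; the calibration is good to about 2 mm. A picture is of the moment at which its call begins. There is no depth.
- ctrl.close_job(): hands the job in; it is judged then, once.
Trained networks look in the newest picture that a camera, given by its name, has taken for a name from the list of things; names that differ only in an ending like _2 or _b are one class to them, and where a whole thing is asked for, a point or a joint stands for the part that bears it (a point fixed in the world has none). Each returns a list of dicts, best first, with "confidence" (0 to 1); they miss things now and then, are a little off and sometimes report something else, mostly with a low value. They report only what shows in the picture. A call takes as long as a camera call. They do not tell look-alikes from the thing itself.
- nets.silhouettes(camera, label): "mask" (400x640 bool, what is visible of it) and "centre" ([row, column] in pixels, amid what is visible of it).
The state is a dict: "clock": time; "q": joint angles; "qvel": joint speeds; "tau": joint torques, N m; "tcp_pos": TCP position; "orientation": TCP orientation; "force": force on the tool from outside, world axes, zero at the start; "ft_torque": the same for the moment, N m; "finger_gap": finger opening in mm; "finger_force": force on a finger pad.
Only numpy, scipy, OpenCV 4.12 (cv2) and the standard library are available. Lean on these libraries where they do the work, as an engineer would, in place of code of your own. Each camera call takes 0.05 s, during which the arm holds its last target. There are 200 camera calls.

## Working session

There is one attempt and no reset: what is moved stays moved. The work goes in short steps, Python scripts to look and compute and a tool call to move; the robot and the scene stay as the last step left them, time stands still between calls to the robot, and variables do not carry over. Pictures are saved under pics/ and viewed, at most 10 in all, crops included, and the job is handed in when it is done.

Besides the shell and the picture viewer there is one more tool, called as name(argument=value, ...) on one line, values as JSON. arm_command: Moves the arm, as the interface text tells. Its arguments: {"type":"object","properties":{"increments":{"type":"array"},"jaw":{"type":"number"}},"required":["increments"]}

```bash
mkdir -p pics; ls; cat > h.py <<'E'
import numpy as np,cv2
from rig import monitor,vision,ctrl,nets
def cam(n): 
    d=vision.read_camera(n); return d
def ray(d,px,z):
    K=np.array(d["intrinsics"]);R=np.array(d["R"]);t=np.array(d["t"]).ravel()
    v=R.T@np.linalg.inv(K)@np.array([px[0],px[1],1.]);c=-R.T@t
    return c+v*(z-c[2])/v[2]
def proj(d,X):
    K=np.array(d["intrinsics"]);p=K@(np.array(d["R"])@np.array(X,float)+np.array(d["t"]).ravel());return p[:2]/p[2]
E
python3 - <<'E'
from h import *
for n in("top","side"):
    d=cam(n);cv2.imwrite(f"pics/{n}0.png",d["image"]);R=np.array(d["R"]);print(n,-R.T@np.array(d["t"]).ravel(),R.round(2).tolist(),d["intrinsics"])
    for l in("cartridge_a","stove","lock_tab","mug","pepper","timer","jam"):
        for r in nets.silhouettes(n,l):
            m=r["mask"];ys,xs=np.nonzero(m);print(l,round(r["confidence"],2),np.round(r["centre"]),len(xs),xs.min(),xs.max(),ys.min(),ys.max())
print(monitor.sense())
E
```

```text
pics
top [ 385.59228722 -116.81945765 1538.68058198] [[-0.0, -1.0, 0.01], [-0.99, 0.0, -0.11], [0.11, -0.01, -0.99]] [[426.85501961   0.         321.89762071]
 [  0.         426.85501961 203.35237262]
 [  0.           0.           1.        ]]
cartridge_a 0.82 [213. 389.] 911 381 401 187 238
cartridge_a 0.73 [197. 354.] 905 344 366 175 226
cartridge_a 0.73 [271. 406.] 917 391 418 248 299
cartridge_a 0.67 [224. 324.] 869 314 332 198 249
stove 0.71 [185. 239.] 7333 190 287 143 233
stove 0.3 [221. 326.] 871 314 333 198 248
mug 0.68 [245. 193.] 310 182 202 234 253
mug 0.6 [162. 367.] 534 354 377 146 175
pepper 0.8 [233. 449.] 369 436 463 228 244
timer 0.69 [245. 193.] 310 182 202 234 253
timer 0.6 [187. 237.] 7321 190 286 143 232
jam 0.9 [157. 308.] 381 300 319 142 165
side [-743.47340018 -400.58208933  798.59907005] [[0.24, -0.97, 0.02], [-0.46, -0.14, -0.88], [0.85, 0.2, -0.48]] [[408.45913654   0.         320.76781272]
 [  0.         408.45913654 200.17485583]
 [  0.           0.           1.        ]]
cartridge_a 0.93 [222. 397.] 598 384 407 205 239
cartridge_a 0.9 [217. 328.] 682 31
[... 357 characters left out ...]
38 171 198
{'clock': 0.8, 'q': array([-1.4149934 ,  0.39836542,  0.04507618,  1.53661042, -0.0186862 ,
        1.20691106, -0.05068303]), 'qvel': array([ 0.00038882, -0.00071933,  0.00076075,  0.0008156 , -0.00080297,
       -0.00102373, -0.00012038]), 'tau': array([ 1.08760116e-03, -4.74968576e+01,  1.36343390e+00, -2.54505157e+01,
        1.15483024e-02,  8.29480887e-04, -1.54129731e-05]), 'tcp_pos': array([163.80305394, 629.04806748, 231.36395127]), 'orientation': array([3.14146479e+00, 1.07446182e-05, 2.88690689e+00]), 'force': array([-0.31606257,  1.06492649, -0.0026133 ]), 'ft_torque': array([ 0.03229342, -0.04984469, -0.00138601]), 'finger_force': 0.0, 'finger_gap': 85.65233355178316}
```

```bash
python3 - <<'E'
import cv2
a=cv2.imread("pics/top0.png")[130:310,170:480];cv2.imwrite("pics/top0c.png",cv2.resize(a,(775,450),interpolation=2))
a=cv2.imread("pics/side0.png")[150:300,180:430];cv2.imwrite("pics/side0c.png",cv2.resize(a,(800,480),interpolation=2))
E
```

```text
(no output)
```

View pics/top0c.png

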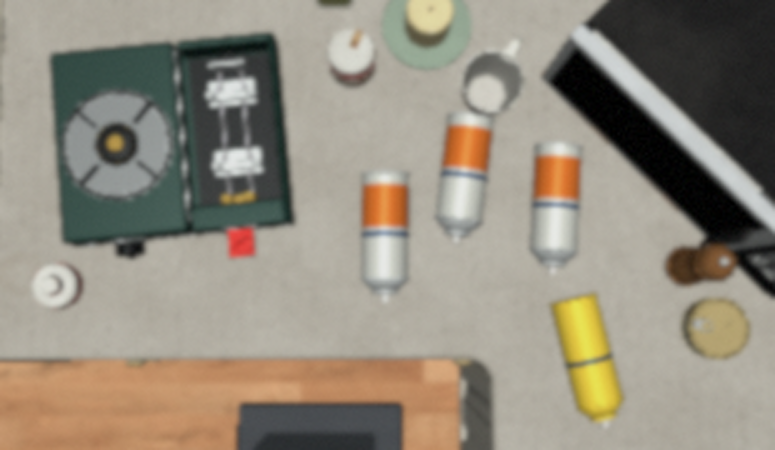

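View pics/side0c.png

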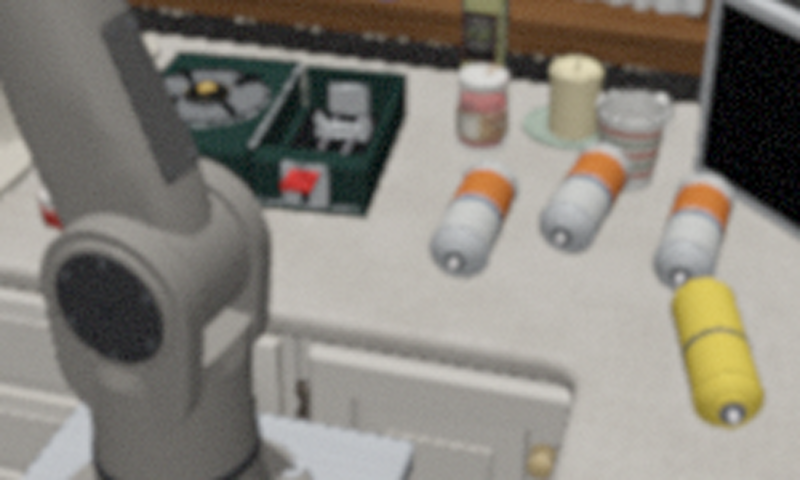

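The top view shows three orange/cream cartridges at about (324,224), (354,197) and (389,213), with their valves toward the robot. The look-alike is the yellow can at (406,273), which is excluded. The stove is at (239,187), with its red tab at (266,226) and the brass yoke at (265,209).

```bash
cat >> h.py <<'E'
from scipy.optimize import minimize
a=np.linspace(0,2*np.pi,32,endpoint=False)
def cyl():
    P=[]
    for x,r in((90,33),(-60,33),(-74,24),(-80,19),(-81,5),(-92,5)):
        P.append(np.c_[np.full(32,x),r*np.cos(a),33+r*np.sin(a)])
    return [np.vstack(P[:4]),np.vstack(P[4:])]
def box(): return [np.array([[i,j,k] for i in(-135,135) for j in(-158,158) for k in(0,80)],float)]
def render(d,parts,p,S=4):
    x,y,w=p;R=np.array([[np.cos(w),-np.sin(w),0],[np.sin(w),np.cos(w),0],[0,0,1]])
    im=np.zeros((400*S,640*S),np.uint8)
    for P in parts:
        X=P@R.T+[x,y,0];uv=np.array([proj(d,q) for q in X])
        h=cv2.convexHull(((uv+.5)*S*16-8).round().astype(np.int32));cv2.fillConvexPoly(im,h,255,shift=4)
    return cv2.resize(im,(640,400),interpolation=cv2.INTER_AREA)/255.
def fit(obs,parts,p0):
    f=lambda p:sum(np.abs(render(d,parts,p)-m).sum()/m.sum() for d,m in obs)
    r=minimize(f,p0,method="Nelder-Mead",options=dict(initial_simplex=np.array(p0)+np.array([[0,0,0],[12,0,0],[0,12,0],[0,0,.12]]),xatol=.05,fatol=1e-4,maxiter=120))
    return r.x,r.fun
E
cat > m.py <<'E'
from h import *
D={n:cam(n) for n in("top","side")}
M={n:nets.silhouettes(n,"cartridge_a") for n in D}
for c in((224,324),(197,354),(213,389)):
    mt=min(M["top"],key=lambda r:np.hypot(*(np.array(r["centre"])-c)))
    g=ray(D["top"],mt["centre"][::-1],33);s=proj(D["side"],g)
    ms=min(M["side"],key=lambda r:np.hypot(*(np.array(r["centre"])[::-1]-s)))
    p0=[g[0],g[1],0]
    for o in([("top",mt)],[("side",ms)],[("top",mt),("side",ms)]):
        p,f=fit([(D[n],r["mask"]) for n,r in o],cyl(),p0);print(c,[n for n,_ in o],p.round(3),round(f,3))
m=nets.silhouettes("top","stove")[0];g=ray(D["top"],m["centre"][::-1],80)
p,f=fit([(D["top"],m["mask"])],box(),[g[0],g[1],0]);print("stove",p.round(3),f)
def w(p,q): return [p[0]+q[0]*np.cos(p[2])-q[1]*np.sin(p[2]),p[1]+q[0]*np.sin(p[2])+q[1]*np.cos(p[2]),q[2]]
print("bay",np.round(w(p,(0,-85,50)),1))
for n in D:
    im=D[n]["image"].astype(int);r=(im[...,2]>130)&(im[...,1]<95)&(im[...,0]<95);r=r.astype(np.uint8)
    k,_,st,ce=cv2.connectedComponentsWithStats(r)
    for i in range(1,k):
        if st[i,4]>15: print(n,"red",ce[i].round(1),st[i])
    for nm,q in(("tabtop",(-157,-85,65)),("tabtop_mid",(-154,-85,65)),("yoke",(-86,-85,56)),("pusher",(96,-85,50))): print(n,nm,proj(D[n],w(p,q)).round(1))
red=None
E
python3 m.py
```

```text
(224, 324) ['top'] [ 4.78982e+02 -1.30976e+02 -3.00000e-03] 0.049
(224, 324) ['side'] [ 4.75375e+02 -1.35363e+02  1.00000e-02] 0.061
(224, 324) ['top', 'side'] [ 478.151 -132.944   -0.   ] 0.189
(197, 354) ['top'] [ 5.59779e+02 -2.42404e+02 -1.45000e-01] 0.061
(197, 354) ['side'] [ 5.62733e+02 -2.47030e+02 -1.41000e-01] 0.056
(197, 354) ['top', 'side'] [ 5.62589e+02 -2.44560e+02 -1.46000e-01] 0.176
(213, 389) ['top'] [ 5.19632e+02 -3.72243e+02 -6.90000e-02] 0.054
(213, 389) ['side'] [ 5.16768e+02 -3.75457e+02 -7.30000e-02] 0.086
(213, 389) ['top', 'side'] [ 5.19382e+02 -3.73611e+02 -7.60000e-02] 0.176
stove [6.14449e+02 1.66321e+02 1.04000e-01] 0.04939737851662404
bay [623.2  81.8  50. ]
top red [349.2 187.7] [348 182   3  13  21]
top red [363.8 189.5] [363 184   3  13  21]
top red [385.  200.4] [384 193   3  15  38]
top red [331.  212.2] [330 205   3  15  40]
top red [266.2 226.2] [261 221  10  11  94]
top tabtop [266.1 227.6]
top tabtop_mid [266.1 226.8]
top yoke [264.6 207.5]
top pusher [260.2 157. ]
side red [273.2 206.3] [268 203  11   7  64]
side tabtop [272.6 205.5]
side tabtop_mid [272.8 205.1]
side yoke [277.3 198.5]
side pusher [287.6 179.3]
```

arm_command(increments=[{"slide":[256,-329,20],"spin":0.255},{"slide":[256,-329,20],"spin":0.255},{"slide":[256,-329,20],"spin":0.255},{"slide":[256,-329,20],"spin":0.255},{"slide":[256,-329,20],"spin":0.255},{"slide":[256,-329,20],"spin":0.255},{"slide":[256,-329,20],"spin":0.255},{"slide":[256,-329,20],"spin":0.255},{"slide":[256,-329,20],"spin":0.255},{"slide":[256,-329,20],"spin":0.255}], jaw=0)

```text
clock: 1.88
tcp_pos: [420.4, 298.8, 251.8]
orientation: [3.141, 0.001, -3.141]
force: [0.6, 0.5, 0.0]
finger_gap: 85.8
finger_force: 0.0
```

arm_command(increments=[{"slide":[58,-432.5,-30],"spin":0},{"slide":[58,-432.5,-30],"spin":0},{"slide":[58,-432.5,-30],"spin":0},{"slide":[58,-432.5,-30],"spin":0},{"slide":[58,-432.5,-30],"spin":0},{"slide":[58,-432.5,-30],"spin":0},{"slide":[58,-432.5,-130],"spin":0},{"slide":[58,-432.5,-130],"spin":0},{"slide":[58,-432.5,-130],"spin":0},{"slide":[58,-432.5,-130],"spin":0}])

```text
clock: 2.72
tcp_pos: [471.8, -89.6, 147.7]
orientation: [3.141, 0.002, -3.141]
force: [0.7, 0.5, 0.7]
finger_gap: 85.3
finger_force: 0.0
```

arm_command(increments=[{"slide":[0,0,0],"spin":0}])

```text
clock: 2.8
tcp_pos: [468.6, -95.7, 145.2]
orientation: [-3.137, -0.005, 3.131]
force: [-0.9, 0.1, 0.2]
finger_gap: 85.0
finger_force: 0.0
```

arm_command(increments=[{"slide":[0,0,0],"spin":0},{"slide":[0,0,0],"spin":0}])

```text
clock: 2.97
tcp_pos: [471.7, -87.6, 148.2]
orientation: [3.141, 0.0, -3.141]
force: [-0.2, 0.6, 0.4]
finger_gap: 84.9
finger_force: 0.0
```

```bash
python3 - <<'E'
from h import *
d=cam("top");cv2.imwrite("pics/t1.png",cv2.resize(d["image"][170:300,240:440],(800,520),interpolation=2))
s=monitor.sense();print(s["tcp_pos"],s["orientation"],s["q"].round(2))
E
```

```text
[472.10638814 -86.83670545 148.55130179] [ 3.14077905e+00  9.99959043e-04 -3.13963617e+00] [-0.4   0.21  0.56  2.04 -0.14  0.93  1.81]
```

View pics/t1.png

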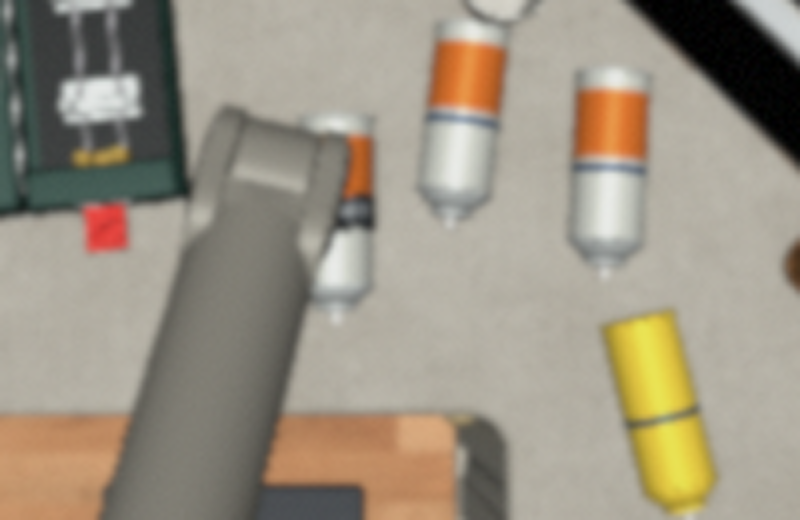

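The picture shows the arm over the first can (crop ~(340,210)), with the gripper still about 46 mm left of it. Next I shift it across and descend.

arm_command(increments=[{"slide":[6,-46,-20],"spin":0},{"slide":[6,-46,-40],"spin":0},{"slide":[6,-46,-40],"spin":0},{"slide":[6,-46,-40],"spin":0},{"slide":[6,-46,-40],"spin":0}])

```text
clock: 3.43
tcp_pos: [478.5, -132.2, 109.0]
orientation: [3.141, 0.002, -3.139]
force: [0.1, 0.2, -0.1]
finger_gap: 85.3
finger_force: 0.0
```

arm_command(increments=[{"slide":[0,0,-20],"spin":0},{"slide":[0,0,-40],"spin":0},{"slide":[0,0,-60],"spin":0},{"slide":[0,0,-80],"spin":0},{"slide":[0,0,-92],"spin":0},{"slide":[0,0,-102],"spin":0},{"slide":[0,0,-102],"spin":0},{"slide":[0,0,-102],"spin":0}])

```text
clock: 4.1
tcp_pos: [478.1, -133.7, 6.5]
orientation: [3.141, 0.001, -3.141]
force: [0.2, 0.5, 0.3]
finger_gap: 85.2
finger_force: 0.0
```

arm_command(increments=[{"slide":[0,0,0],"spin":0},{"slide":[0,0,0],"spin":0},{"slide":[0,0,0],"spin":0},{"slide":[0,0,0],"spin":0},{"slide":[0,0,0],"spin":0},{"slide":[0,0,0],"spin":0}], jaw=1)

```text
clock: 4.6
tcp_pos: [478.6, -133.9, 7.5]
orientation: [3.141, 0.002, -3.141]
force: [-1.2, 0.6, 5.7]
finger_gap: 64.7
finger_force: 65.0
```

```bash
python3 -c "
from h import *
s=monitor.sense();print({k:s[k] for k in('tcp_pos','force','ft_torque','finger_gap','finger_force')})"
```

```text
{'tcp_pos': array([ 478.55745611, -133.92205151,    7.52734957]), 'force': array([-1.16254322,  0.63908868,  5.70612193]), 'ft_torque': array([0.28939194, 0.24913082, 0.00614402]), 'finger_gap': 64.70870791204807, 'finger_force': 64.95869636535645}
```

arm_command(increments=[{"slide":[0,0,10],"spin":0},{"slide":[0,0,25],"spin":0},{"slide":[0,0,40],"spin":0},{"slide":[0,0,40],"spin":0},{"slide":[0,0,40],"spin":0},{"slide":[0,0,40],"spin":0},{"slide":[0,0,40],"spin":0},{"slide":[0,0,40],"spin":0}])

```text
clock: 5.27
tcp_pos: [476.7, -133.9, 45.3]
orientation: [3.141, -0.002, -3.141]
force: [-0.5, -0.5, -2.7]
finger_gap: 64.5
finger_force: 67.9
```

```bash
python3 -c "
from h import *
for i in range(4):
  d=cam('side');s=monitor.sense();print([np.round(s[k],2) for k in('tcp_pos','force','ft_torque','finger_gap','finger_force')])"
```

```text
[array([ 476.84, -133.91,   45.34]), array([ 0.09, -0.38, -2.46]), array([ 0.02,  0.02, -0.02]), np.float64(64.73), np.float64(67.89)]
[array([ 476.99, -133.95,   45.42]), array([-0.77, -1.23, -3.05]), array([ 0.04,  0.05, -0.01]), np.float64(64.65), np.float64(67.89)]
[array([ 477.13, -134.04,   45.56]), array([-0.39, -0.4 , -2.78]), array([ 0.02,  0.13, -0.02]), np.float64(64.66), np.float64(67.89)]
[array([ 477.23, -134.02,   45.65]), array([ 0.08, -0.08, -4.1 ]), array([ 0.  ,  0.03, -0.02]), np.float64(64.21), np.float64(67.89)]
```

```bash
python3 -c "
from h import *
F=[]
for i in range(20):
  d=cam('side');F.append(monitor.sense()['force'])
print(np.mean(F,0),np.std(F,0),monitor.sense()['tcp_pos'])
cv2.imwrite('pics/s2.png',cv2.resize(d['image'][150:300,230:430],(800,600),interpolation=2))"
```

```text
[ 0.09142082  0.08556259 -3.54394095] [0.43877206 0.41873048 0.39018095] [ 477.51112004 -134.00064479   46.04859947]
```

View pics/s2.png

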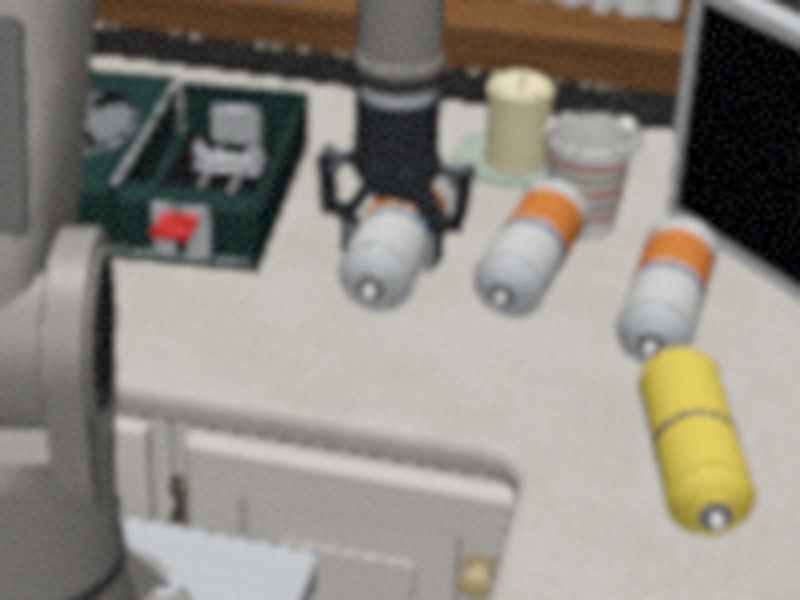

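The lifted can weighs about 3.5 N (361 g), so the first one is the full one. The picture shows it held level at crop (385,255), and the spent ones are untouched. I'll carry it to the bay.

arm_command(increments=[{"slide":[0,0,15],"spin":0},{"slide":[0,0,40],"spin":0},{"slide":[0,0,70],"spin":0},{"slide":[0,0,100],"spin":0},{"slide":[5,8,120],"spin":0.01},{"slide":[15,25,125],"spin":0.03},{"slide":[30,45,125],"spin":0.05},{"slide":[45,68,125],"spin":0.07},{"slide":[60,90,125],"spin":0.09},{"slide":[75,112,125],"spin":0.104}])

```text
clock: 7.3
tcp_pos: [552.7, -17.6, 168.5]
orientation: [3.14, -0.003, -3.033]
force: [1.2, -0.3, -2.0]
finger_gap: 64.6
finger_force: 67.9
```

arm_command(increments=[{"slide":[17,24,0],"spin":0},{"slide":[34,50,0],"spin":0},{"slide":[50,75,0],"spin":0},{"slide":[62,93,0],"spin":0},{"slide":[68,101,0],"spin":0},{"slide":[70,104,0],"spin":0},{"slide":[70,104,0],"spin":0},{"slide":[70,104,0],"spin":0}])

```text
clock: 7.97
tcp_pos: [621.5, 80.5, 170.0]
orientation: [-3.14, -0.003, -3.039]
force: [0.2, -0.6, -3.0]
finger_gap: 64.6
finger_force: 67.9
```

```bash
cat > f.py <<'E'
from h import *
s=monitor.sense();print(s["tcp_pos"],s["orientation"],s["force"],s["q"].round(2))
d=cam("side")
t=s["tcp_pos"]
R=nets.silhouettes("side","cartridge_a")
for r in R: print(round(r["confidence"],2),np.round(r["centre"]),r["mask"].sum())
dz=t[2]+25.5
print("pred mid",proj(d,[t[0],t[1],dz]),"stem",proj(d,[t[0]-92*np.cos(.104),t[1]-92*np.sin(.104),dz]),"collar",proj(d,[t[0]-80*np.cos(.104),t[1]-80*np.sin(.104),dz]))
import sys
r0,r1,c0,c1=map(int,sys.argv[2:6])
cv2.imwrite(sys.argv[1],cv2.resize(d["image"][r0:r1,c0:c1],(800,600),interpolation=2))
E
python3 f.py pics/s3.png 110 230 220 380
```

```text
[621.49297484  80.51563719 169.96291607] [-3.14044027e+00 -2.52903454e-03 -3.03859456e+00] [ 0.17342569 -0.59000148 -3.03118038] [-0.55  0.45  0.47  1.67 -0.22  1.08  1.66]
0.75 [158. 279.] 358
0.73 [262. 404.] 962
0.61 [223. 398.] 650
pred mid [281.81022612 155.88619698] stem [276.06646107 165.57070646] collar [276.85079425 164.2482495 ]
```

View pics/s3.png

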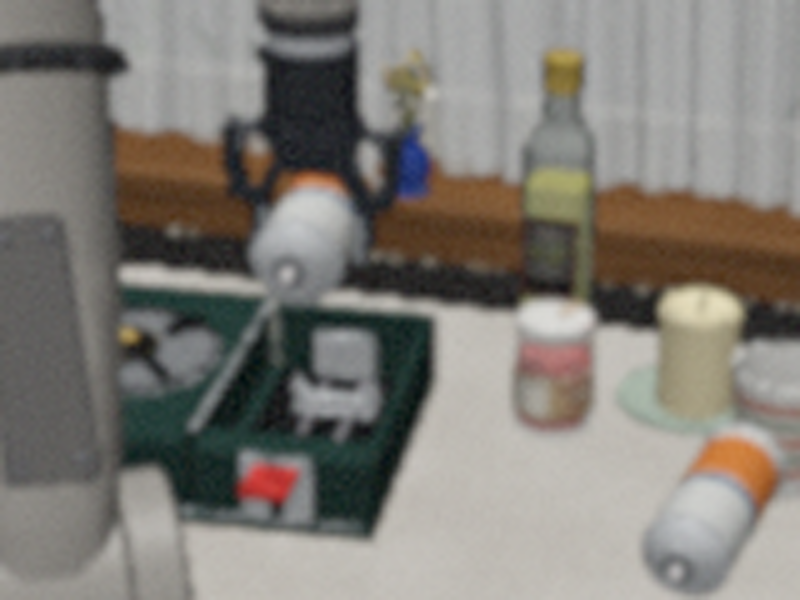

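The can hangs level over the bay. Its stem tip is at crop (288,270), i.e. px (277.6,164). I'll compare this with the stove edges in the same camera.

```bash
cat > g.py <<'E'
from h import *
p=[614.449,166.321,.104]
tab=[np.array([[i,j,k] for i in(-173,-135) for j in(-103,-67) for k in(56,65)],float)]
D={n:cam(n) for n in("top","side")}
for n in D:
    d=D[n];m=render(d,tab,p);im=d["image"].astype(int)
    r=(im[...,2]>110)&(im[...,1]<100)&(im[...,0]<100)
    ys,xs=np.nonzero(m>.05);q=(slice(ys.min()-8,ys.max()+9),slice(xs.min()-8,xs.max()+9))
    def c(w):
        y,x=np.mgrid[:400,:640];return (np.array([(x[q]*w[q]).sum(),(y[q]*w[q]).sum()])/w[q].sum()).round(2)
    redness=np.clip((im[...,2]-np.maximum(im[...,1],im[...,0])-25)/100,0,1)
    print(n,"tab pred",c(m),m.sum(),"obs",c(redness),redness[q].sum())
    def w(q): return [p[0]+q[0]*np.cos(p[2])-q[1]*np.sin(p[2]),p[1]+q[0]*np.sin(p[2])+q[1]*np.cos(p[2]),q[2]]
    for nm,pt in(("BRtop",(135,-158,80)),("FRtop",(-135,-158,80)),("FRbot",(-135,-158,0)),("BLtop",(135,158,80)),("FLtop",(-135,158,80))):
        P=w(pt);print(nm,proj(d,P).round(1),"d/dx10",(proj(d,np.add(P,[10,0,0]))-proj(d,P)).round(2),"d/dy10",(proj(d,np.add(P,[0,10,0]))-proj(d,P)).round(2))
m=nets.silhouettes("side","stove")[0]["mask"].astype(float)
# fit side mask only where columns >=262 (arm hides the rest)
def f(v):
    r=render(D["side"],box(),v);return np.abs(r-m)[160:,270:].sum()
r=minimize(f,p,method="Nelder-Mead",options=dict(initial_simplex=np.array(p)+np.array([[0,0,0],[8,0,0],[0,8,0],[0,0,.05]]),maxiter=100));print(r.x,r.fun,f(p),m[160:,270:].sum())
fy=minimize(lambda v:f([v[0],v[1],.104]),p[:2],method="Nelder-Mead",options=dict(initial_simplex=np.array(p[:2])+np.array([[0,0],[8,0],[0,8]])));print(fy.x,fy.fun)
E
python3 g.py
```

```text
top tab pred [266.22 226.81] 125.2627450980392 obs [265.98 226.52] 112.28999999999999
BRtop [278.8 142. ] d/dx10 [ 0.03 -2.8 ] d/dy10 [-2.87  0.  ]
FRtop [286.3 218.7] d/dx10 [ 0.02 -2.91] d/dy10 [-2.92  0.  ]
FRbot [288.  220.4] d/dx10 [ 0.02 -2.76] d/dy10 [-2.77  0.  ]
BLtop [188.4 151.3] d/dx10 [ 0.09 -2.81] d/dy10 [-2.88  0.  ]
FLtop [194.  228.4] d/dx10 [ 0.09 -2.93] d/dy10 [-2.94  0.  ]
side tab pred [272.85 206.26] 82.4470588235294 obs [273.22 206.11] 59.67
BRtop [306.5 170.3] d/dx10 [ 0.65 -0.94] d/dy10 [-2.28 -0.29]
FRtop [293.6 200.8] d/dx10 [ 0.82 -1.27] d/dy10 [-2.63 -0.38]
FRbot [293.8 219.6] d/dx10 [ 0.8  -1.34] d/dy10 [-2.56 -0.4 ]
BLtop [233.9 164.4] d/dx10 [ 0.99 -0.9 ] d/dy10 [-2.15 -0.28]
FLtop [210.2 193.2] d/dx10 [ 1.27 -1.2 ] d/dy10 [-2.46 -0.36]
[6.16759743e+02 1.68452908e+02 9.30120804e-02] 125.65882352941176 136.9607843137255 1519.0
[615.17043555 167.98652734] 128.85882352941178
```

arm_command(increments=[{"slide":[2.5,0.5,-15],"spin":0},{"slide":[2.5,0.5,-35],"spin":0},{"slide":[2.5,0.5,-60],"spin":0},{"slide":[2.5,0.5,-80],"spin":0},{"slide":[2.5,0.5,-95],"spin":0},{"slide":[2.5,0.5,-100],"spin":0},{"slide":[2.5,0.5,-100],"spin":0},{"slide":[2.5,0.5,-100],"spin":0},{"slide":[2.5,0.5,-100],"spin":0}])

```text
clock: 8.97
tcp_pos: [626.2, 82.4, 72.6]
orientation: [3.141, 0.003, -3.038]
force: [-0.2, 0.4, -4.2]
finger_gap: 64.6
finger_force: 68.0
```

```bash
python3 f.py pics/s4.png 145 220 220 320
```

```text
[626.23232308  82.38139163  72.5988667 ] [ 3.14122603e+00  2.82430147e-03 -3.03761334e+00] [-0.20164511  0.37092159 -4.17790363] [-0.51  0.56  0.43  1.74 -0.28  0.9   1.71]
0.93 [212. 362.] 569
0.89 [223. 397.] 581
0.71 [262. 405.] 932
0.55 [180. 282.] 390
pred mid [282.28613551 178.41606099] stem [276.76075482 188.95736076] collar [277.5141361  187.52006289]
```

View pics/s4.png

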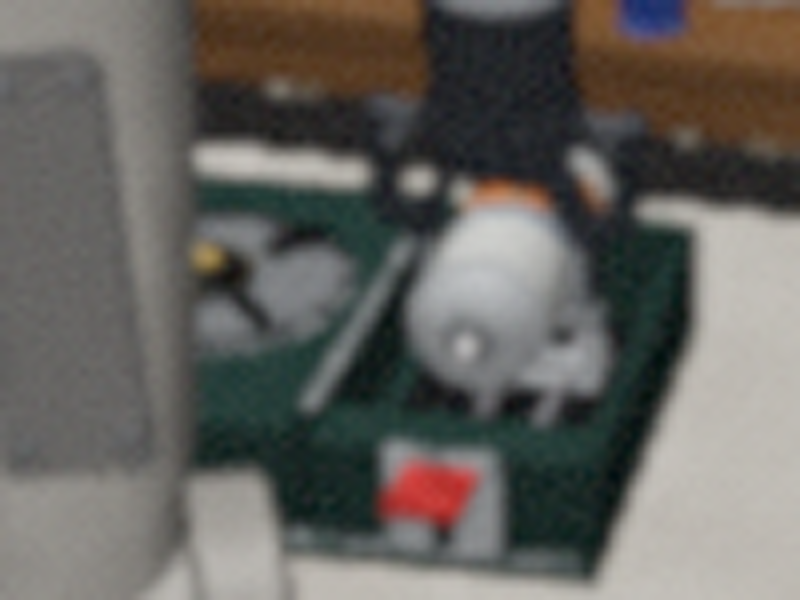

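The stem is at px (277.8,187.8), within about 1 px of the prediction and in line with the bay. I'll lower it further.

arm_command(increments=[{"slide":[-1.5,-1,-8],"spin":0},{"slide":[-1.5,-1,-16],"spin":0},{"slide":[-1.5,-1,-24],"spin":0},{"slide":[-1.5,-1,-30],"spin":0},{"slide":[-1.5,-1,-34],"spin":0},{"slide":[-1.5,-1,-34],"spin":0},{"slide":[-1.5,-1,-34],"spin":0},{"slide":[-1.5,-1,-34],"spin":0}])

```text
clock: 9.73
tcp_pos: [623.9, 81.4, 37.2]
orientation: [3.142, 0.001, -3.037]
force: [0.2, -0.9, -3.5]
finger_gap: 64.5
finger_force: 68.0
```

```bash
python3 -c "
from h import *
F=[];P=[]
for i in range(8):
  cam('side');s=monitor.sense();F.append(s['force']);P.append(s['tcp_pos'])
print(np.mean(F,0),np.array(P).round(1),s['ft_torque'])"
```

```text
[ 0.18125862 -0.0297448  -3.04264204] [[624.   81.5  37.4]
 [624.   81.5  37.5]
 [623.9  81.5  37.5]
 [623.8  81.5  37.4]
 [623.8  81.5  37.4]
 [623.7  81.5  37.3]
 [623.7  81.5  37.3]
 [623.6  81.5  37.2]] [ 0.01078876  0.0125005  -0.00920523]
```

Good position, no contact. Next are small steps down to the saddles.

arm_command(increments=[{"slide":[0.5,0,-3],"spin":0},{"slide":[0.5,0,-6],"spin":0},{"slide":[0.5,0,-8],"spin":0},{"slide":[0.5,0,-9],"spin":0},{"slide":[0.5,0,-9],"spin":0}])

```text
clock: 10.55
tcp_pos: [623.6, 81.4, 27.5]
orientation: [3.142, -0.001, -3.037]
force: [0.4, 0.9, -2.8]
finger_gap: 64.6
finger_force: 68.0
```

arm_command(increments=[{"slide":[0,0,-1.5],"spin":0},{"slide":[0,0,-3],"spin":0},{"slide":[0,0,-3],"spin":0}])

```text
clock: 10.8
tcp_pos: [624.1, 81.6, 25.0]
orientation: [3.141, 0.0, -3.037]
force: [0.8, 0.3, -4.0]
finger_gap: 64.8
finger_force: 68.1
```

arm_command(increments=[{"slide":[0,0,-1.5],"spin":0},{"slide":[0,0,-3],"spin":0},{"slide":[0,0,-3],"spin":0},{"slide":[0,0,-3],"spin":0}])

```text
clock: 11.13
tcp_pos: [624.2, 81.8, 24.5]
orientation: [3.14, 0.0, -3.038]
force: [-6.8, 0.6, 12.1]
finger_gap: 64.5
finger_force: 69.8
```

Contact came at TCP z 24.5, as predicted. Now I release with a partial opening, since the trough is narrow.

arm_command(increments=[{"slide":[0,0,1],"spin":0},{"slide":[0,0,1],"spin":0},{"slide":[0,0,1],"spin":0},{"slide":[0,0,1],"spin":0},{"slide":[0,0,1],"spin":0}], jaw=0.1)

```text
clock: 11.55
tcp_pos: [624.3, 81.4, 23.0]
orientation: [3.142, 0.0, -3.037]
force: [-0.1, -0.3, 1.3]
finger_gap: 76.9
finger_force: 0.3
```

arm_command(increments=[{"slide":[0,0,8],"spin":0},{"slide":[0,0,20],"spin":0},{"slide":[0,0,40],"spin":0},{"slide":[0,0,70],"spin":0},{"slide":[0,0,105],"spin":0},{"slide":[0,0,140],"spin":0},{"slide":[0,0,175],"spin":0},{"slide":[-40,0,175],"spin":0},{"slide":[-80,0,175],"spin":0},{"slide":[-120,0,175],"spin":0}])

```text
clock: 12.38
tcp_pos: [503.5, 81.1, 199.6]
orientation: [3.141, 0.003, -3.038]
force: [-0.8, 0.2, 0.1]
finger_gap: 76.6
finger_force: 0.0
```

```bash
cat > v.py <<'E'
from h import *
import sys
s=monitor.sense();print(s["tcp_pos"],s["orientation"][2],s["force"])
T=cam("top")["image"][130:260,180:310];S=cam("side")["image"][145:235,225:315]
cv2.imwrite(sys.argv[1],np.hstack([cv2.resize(T,(400,400),interpolation=2),cv2.resize(S,(400,400),interpolation=2)]))
E
python3 v.py pics/v5.png
```

```text
[503.45351821  81.07630693 199.63186863] -3.0382980267699486 [-0.80676586  0.18617262  0.12519269]
```

View pics/v5.png

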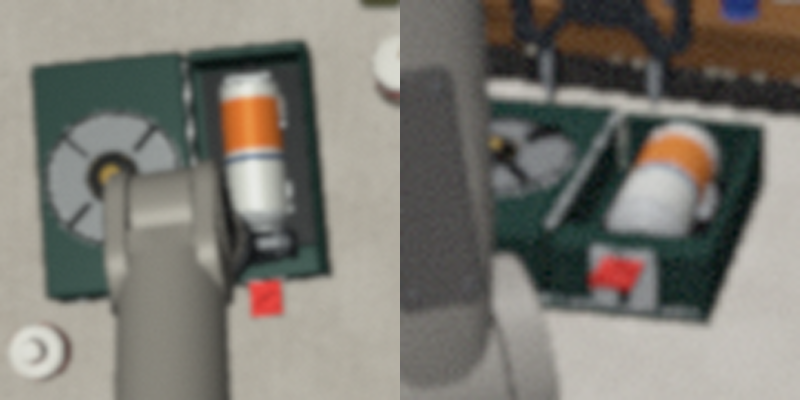

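The cartridge lies in the bay: top crop (253,150), valve to the front, between the saddles. The tab at crop (267,298) is still up. Next I shut the fingers and go above the tab at about (466,65.5).

arm_command(increments=[{"slide":[-37.5,-15.5,0],"spin":0},{"slide":[-37.5,-15.5,0],"spin":0},{"slide":[-37.5,-15.5,-25],"spin":0},{"slide":[-37.5,-15.5,-50],"spin":0},{"slide":[-37.5,-15.5,-75],"spin":0},{"slide":[-37.5,-15.5,-95],"spin":0},{"slide":[-37.5,-15.5,-110],"spin":0},{"slide":[-37.5,-15.5,-110],"spin":0},{"slide":[-37.5,-15.5,-110],"spin":0}], jaw=1)

```text
clock: 13.23
tcp_pos: [466.8, 65.7, 88.4]
orientation: [-3.141, -0.0, -3.038]
force: [-0.1, -0.4, 0.8]
finger_gap: 0.1
finger_force: 0.0
```

```bash
python3 v.py pics/v6.png
```

```text
[466.83754609  65.67578205  88.40617493] -3.0378979456898016 [-0.06079536 -0.40973359  0.84420786]
```

View pics/v6.png

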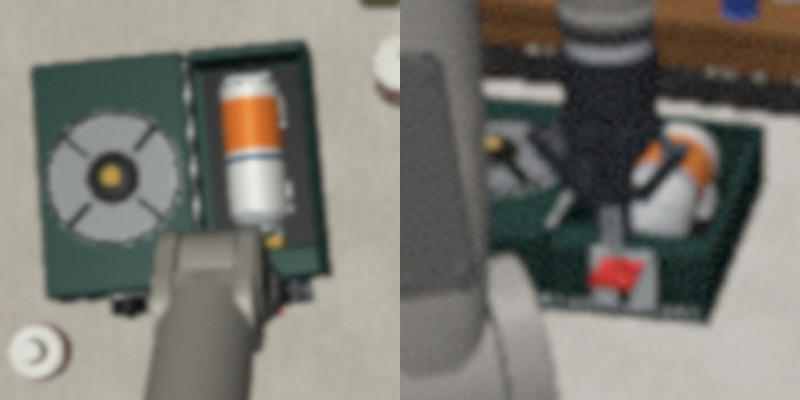

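The shut fingertips are over the red tab (side crop finger at (612,235), tab at (617,272)). Now I press it down.

arm_command(increments=[{"slide":[0,0,-8],"spin":0},{"slide":[0,0,-16],"spin":0},{"slide":[0,0,-22],"spin":0},{"slide":[0,0,-26],"spin":0},{"slide":[0,0,-30],"spin":0},{"slide":[0,0,-32],"spin":0}])

```text
clock: 13.83
tcp_pos: [466.5, 66.1, 55.7]
orientation: [3.141, -0.0, -3.037]
force: [-1.0, 0.7, 4.0]
finger_gap: -0.1
finger_force: 2.1
```

arm_command(increments=[{"slide":[0,0,-3],"spin":0},{"slide":[0,0,-6],"spin":0},{"slide":[0,0,-9],"spin":0},{"slide":[0,0,-12],"spin":0},{"slide":[0,0,-13],"spin":0},{"slide":[0,0,-14],"spin":0},{"slide":[0,0,-14],"spin":0}])

```text
clock: 14.42
tcp_pos: [466.5, 66.1, 42.8]
orientation: [3.141, -0.001, -3.038]
force: [-4.3, 0.4, 12.9]
finger_gap: 0.4
finger_force: 6.4
```

arm_command(increments=[{"slide":[0,0,-1.5],"spin":0},{"slide":[0,0,-2.5],"spin":0},{"slide":[0,0,-2.5],"spin":0}])

```text
clock: 14.67
tcp_pos: [466.5, 66.1, 42.4]
orientation: [3.139, -0.002, -3.038]
force: [-10.6, -0.9, 34.7]
finger_gap: -0.0
finger_force: 17.8
```

The hard stop is reached: z 42.4 and the force rose steeply. I'll retract and look.

arm_command(increments=[{"slide":[0,0,10],"spin":0},{"slide":[0,0,30],"spin":0},{"slide":[0,0,60],"spin":0},{"slide":[0,0,95],"spin":0},{"slide":[0,0,130],"spin":0},{"slide":[0,40,150],"spin":0},{"slide":[0,80,160],"spin":0},{"slide":[0,120,160],"spin":0},{"slide":[0,160,160],"spin":0},{"slide":[0,200,160],"spin":0}])

```text
clock: 15.5
tcp_pos: [466.2, 268.1, 199.6]
orientation: [3.141, 0.001, -3.037]
force: [0.8, -0.4, 0.1]
finger_gap: 0.2
finger_force: 0.0
```

```bash
python3 v.py pics/v7.png; python3 - <<'E'
from h import *
d=cam("top")
m=[r for r in nets.silhouettes("top","cartridge_a") if abs(r["centre"][1]-262)<15]
P=[q+[0,0,17] for q in cyl()]
for r in m: print(r["confidence"],fit([(d,r["mask"])],P,[622,82,.1]))
E
sed 's/k in(56,65)/k in(34,43)/' g.py | sed '/^m=nets/,$d' > g2.py; python3 g2.py | grep tab
```

```text
[466.1685949  268.06116394 199.60039928] -3.0370748998198387 [ 0.84776584 -0.38528654  0.14537131]
0.69 (array([6.20889385e+02, 8.29386586e+01, 1.07930051e-01]), np.float64(0.048484848484848485))
top tab pred [266.99 227.18] 121.51372549019608 obs [266.81 226.84] 109.09
side tab pred [273.08 211.47] 82.50588235294117 obs [273.43 211.12] 58.51
```

View pics/v7.png

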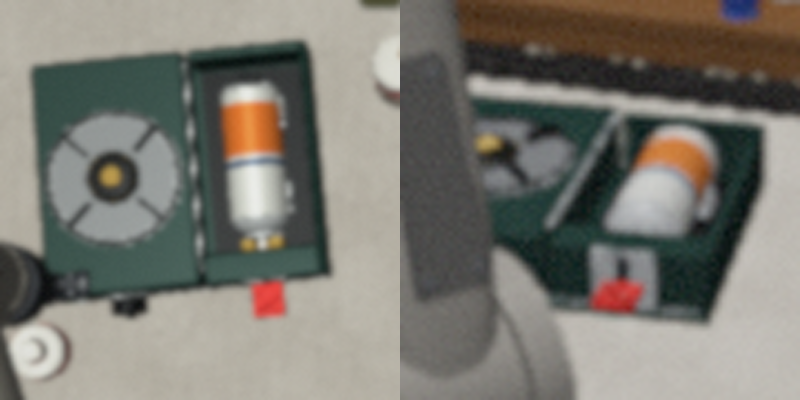

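The tab is fully down (side crop (617,295), matching the 43 mm prediction). The cartridge has moved forward and its stem is in the brass yoke (top crop (262,240)). The arm is clear.

```bash
python3 -c "
from rig import ctrl
print(ctrl.close_job())"
```

```text
the job is handed in; nothing more can be done
None
```

The full cartridge (about 360 g, the first one lifted) is in the bay with its valve to the front, pressed home by the locking tab pushed down to its stop; the spent ones were not touched, and the job is handed in.

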